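# Find the good spring gap with a gauge blade

## Task

One of the four look-alike gaps in the metal gauge block still grips the gauge blade with a light drag; the others let it drop through with no drag or are jammed tight. Take the blade from its rest, feel for the good gap without forcing the blade, and leave it released in that gap, pushed fully home with its shoulder on the block. Leave everything else where it is.

Things in the scene. Friction and masses are not known exactly. Their poses are not given: they have to be found in the camera images.
- gauge_blade: Upright gauge: steel blade 24 mm wide (its x), 6 mm thick (its y), pointing down 44 mm from the shoulder (last 3 mm thinned to 3 mm), below a black handle 30 (x) x 16 (y) x 45 mm tall. About 70 g. Origin: middle of the shoulder (the handle's underside); z up. Starts standing in the rest, shoulder on the rest.
- blade_rest: Fixed grey plastic block 50 (x) x 32 (y) x 70 mm tall on a wider foot, between two silver instruments; the blade stands in a 28 x 10 mm pocket in its top with 2 mm play each side. Origin under its centre, z up. A rack stands beyond: its shelf edge is 0.36 m up, from about x 0.6 on, and its slanting front post stands at x 0.55, y 0.2. Come in from the robot's side.
- gauge_block: Fixed metal block 76 (x) x 74 (y) x 55 mm tall, four identical slots two by two in its cover, 34 mm apart along x, 30 mm along y. Origin under its centre, z up. In each slot the -y wall is straight and fixed; inside, on the +y side, a sprung jaw with a sloped top stands 3 mm into the slot. Springs differ, unseen, and change places every time.
- gap_1 (a point): Middle of the mouth of one gap, on the block's top, 17 mm to -x and 15 mm to +y of the block's centre. Axes as the block. Slot 28 mm long (x), 8 mm wide (y), 2.5 mm bevels at the top: the blade has 2 mm play each side along its width, 1 mm across its thickness. Home: the blade's origin at this point.
- gap_2 (a point): The same for the gap at -x, -y of the block's centre. In any gap the blade meets the jaw's slope with its tip 15 to 26 mm below the top and rides on the jaw's flat from 28 mm down to home (44 mm).
- gap_3 (a point): The same for the gap at +x, +y. The springs: in two gaps the jaw gives way under 1 N (no drag felt); in one it presses toward -y with about 5 N (3 to 14 N to enter, then a sliding drag of 2 to 8 N both ways); in one with 70 N (jammed: over 25 N to enter).
- gap_4 (a point): The same for the gap at +x, -y.
- cap: Bystander: small light grey metal coax cap, 14 mm wide, 20 mm tall, standing close behind the gauge block. Origin under its centre.
- tee: Bystander: metal coax tee, 26 x 45 x 13 mm, lying near the blade rest. Origin under its centre.
- tape: Bystander: roll of parcel tape, 90 mm wide, 48 mm tall, lying flat. Origin under its centre.
Things that resemble listed ones, but are neither listed nor needed, are in the scene too. There is more than one size of the gauge_blade; the job needs the larger.

How it is judged:
By the outcome, as a careful person would: the job done as asked, in the order asked, and still so for the second after the job is handed in, with the robot touching nothing.
It also fails if it takes over 72 s, if anything falls off the work surface, if the arm or the gripper's body presses on something with over 40 N, if the wrist force passes 120 N, or if a joint passes its speed limit or range.

## Robot

A 7-joint arm with a two-finger parallel gripper is mounted at the origin on a cart in front of the work surface, level with it; the furniture and walls round the work are solid. World frame = base frame: x ahead of the robot, y to its left, z up, the work surface at z = 0. Lengths are in m, angles in rad, forces in N, time in s.
With the tool pointing down it reaches from about 0.375 to 0.925 m from the base axis. Payload 3.1 kg.
Tool frame: the origin (TCP) lies between the finger pads; the fingertips stand 19 mm ahead of it and the grasp point (between the pads) is the TCP; z points along the fingers, y is the line along which they close (so a half turn about z gives the same grasp; the last joint's range is limited). The gripper opens to 85 mm and grips with 20 to 120 N. Pads are 22 mm wide; open, the fingers measure 114 mm over their backs; the gripper's body (76 mm by 85 mm) begins 54 mm behind the grasp point. The pads swing forward as they close: fully open they stand 13 mm farther back than shut.
Start: joints at [-1.243, 0.383, 0.044, 1.598, -0.018, 1.161, -0.05], TCP at [0.268, 0.592, 0.25] pointing down, gripper open.
Joint ranges: [-2.61, 2.61], [-0.41, 2.15], [-1.48, 1.57], [0, 2.5], [-1.57, 4.71], [0.05, 1.97], [-2.85, 2.85]. Speed limits (rad/s): [2.79, 2.79, 3.14, 3.14, 3.14, 3.14, 3.14].

## Interface

Orientations are given as a unit quaternion [x, y, z, w].
In Python, from bench import move_ptp, movel, move_j, move_gripper, pause, inverse_kinematics, read_camera, camera_params, MotionError, sign_off, look_for, tip_of, read_time_s, read_qpos, read_joint_vel, read_effort, read_eef_pos, read_tcp_rot, read_ft_force, read_ft_torque, read_finger_gap, read_grasp_force gives the robot as it stands. Calls block until the motion is done:
- move_ptp(position, orientation): joint-space move of the TCP to a pose.
- movel(position, orientation=None, speed=0.15): straight line of the TCP; orientation=None keeps the orientation; speed is the mean speed in m/s.
- move_j(angles): joint-space move.
- move_gripper(opening, effort=None): finger opening in m; effort is the grip in N (None keeps the last); returns when the fingers have stopped.
- pause(seconds).
- inverse_kinematics(position, orientation): joint angles nearest the present ones, or None.
- read_camera(name): name is "scene" or "side" or "wrist"; returns the picture (480x640x3 uint8, red, green, blue); there is no depth.
- camera_params(name): a dict with "K" (3x3 intrinsics, pixels), "camera_from_world" (4x4, takes a point from world to camera coordinates). Camera axes: x right, y down, z forward; pixel columns grow to the right and rows downward; lengths in m; the calibration is good to about 2 mm. A picture is of the moment at which its call begins: read the wrist's pose just before it. camera_params takes no time and is no camera call; for the wrist camera it gives the pose at the moment of the call.
A pose or a line that the arm cannot do raises MotionError and nothing moves.
- sign_off(): hands the job in; it is judged then, once.
Trained networks look in the newest picture that a camera, given by its name, has taken for a name from the list of things; names that differ only in an ending like _2 or _b are one class to them, and where a whole thing is asked for, a point or a joint stands for the part that bears it (a point fixed in the world has none). Each returns a list of dicts, best first, with "confidence" (0 to 1); they miss things now and then, are a little off and sometimes report something else, mostly with a low value. They report only what shows in the picture. A call takes as long as a camera call. They do not tell look-alikes from the thing itself.
- look_for(camera, name): "at" ([column, row] in pixels, amid what is visible of it).
- tip_of(camera, name): "at" ([column, row] in pixels: a listed point, or the origin of a listed thing).
Readings, each from a call of its own:
- read_time_s(): time.
- read_qpos(): joint angles.
- read_joint_vel(): joint speeds.
- read_effort(): joint torques, N m.
- read_eef_pos(): TCP position.
- read_tcp_rot(): TCP orientation.
- read_ft_force(): force on the tool from outside, world axes, zero at the start.
- read_ft_torque(): the same for the moment, N m.
- read_finger_gap(): finger opening in m.
- read_grasp_force(): force on a finger pad.
Only numpy, scipy, OpenCV 4.12 (cv2) and the standard library are available. Lean on these libraries where they do the work, as an engineer would, in place of code of your own. Each camera call takes 0.05 s, during which the arm holds its last target. There are 200 camera calls.

## Working session

There is one attempt and no reset: what is moved stays moved. The work goes in short steps, each a Python script; the robot and the scene stay as the last script left them, time stands still between calls to the robot, and variables do not carry over. Pictures are saved under pics/ and viewed, at most 10 in all, crops included, and the job is handed in when it is done.

```bash
mkdir -p pics; ls
cat > h.py <<'E'
import numpy as np, cv2
from bench import *
def snap(c,f=None):
    im=read_camera(c)
    if f: cv2.imwrite('pics/'+f,im[:,:,::-1])
    return im
def ray(c,uv,P=None):
    P=P or camera_params(c); T=np.array(P["camera_from_world"]);K=np.array(P["K"])
    d=T[:3,:3].T@np.linalg.solve(K,[uv[0],uv[1],1]); return -T[:3,:3].T@T[:3,3],d/np.linalg.norm(d)
def onz(c,uv,z,P=None):
    o,d=ray(c,uv,P); return o+d*(z-o[2])/d[2]
def tri(obs):
    A=np.zeros((3,3));b=np.zeros(3)
    for o,d in obs:
        M=np.eye(3)-np.outer(d,d);A+=M;b+=M@o
    return np.linalg.solve(A,b)
def proj(c,p,P=None):
    P=P or camera_params(c); q=np.array(P["K"])@(np.array(P["camera_from_world"])@[*p,1])[:3]; return q[:2]/q[2]
E
python3 - <<'E'
from h import *
np.set_printoptions(precision=4,suppress=True)
a=snap('scene','s1.png'); 
Z={'gauge_blade':.07,'blade_rest':0,'gauge_block':0,'gap_1':.055,'gap_2':.055,'gap_3':.055,'gap_4':.055,'cap':0,'tee':0,'tape':0}
for n in Z:
    for r in tip_of('scene',n)[:4]: print('scene',n,np.round(r['at'],1),round(r['confidence'],2),onz('scene',r['at'],Z[n]))
b=snap('side','d1.png')
for n in Z:
    for r in tip_of('side',n)[:4]: print('side',n,np.round(r['at'],1),round(r['confidence'],2),onz('side',r['at'],Z[n]))
print(read_time_s(),read_eef_pos(),read_tcp_rot(),read_ft_force())
for c in('scene','side','wrist'): print(c,ray(c,(320,240)), np.array(camera_params(c)['K'])[0,0])
E
```

```text
pics
scene gauge_blade [255.5 218.3] 0.67 [0.4381 0.0402 0.07  ]
scene gauge_blade [303.6 355.7] 0.66 [ 0.3168 -0.2421  0.07  ]
scene gauge_blade [371.1 258.8] 0.66 [ 0.523  -0.1712  0.07  ]
scene blade_rest [257.9 244.8] 0.73 [0.4391 0.0437 0.    ]
scene gauge_block [378.  282.5] 0.72 [ 0.5433 -0.1757  0.    ]
scene gap_1 [365.2 260.4] 0.92 [ 0.5241 -0.1576  0.055 ]
scene gap_1 [395.2 261.4] 0.91 [ 0.5611 -0.1929  0.055 ]
scene gap_1 [378.3 253.1] 0.86 [ 0.5539 -0.1599  0.055 ]
scene gap_1 [381.9 270.3] 0.78 [ 0.5287 -0.1924  0.055 ]
scene gap_2 [365.2 260.4] 0.92 [ 0.5241 -0.1576  0.055 ]
scene gap_2 [395.2 261.4] 0.91 [ 0.5611 -0.1929  0.055 ]
scene gap_2 [378.3 253.1] 0.86 [ 0.5539 -0.1599  0.055 ]
scene gap_2 [381.9 270.3] 0.78 [ 0.5287 -0.1924  0.055 ]
scene gap_3 [365.2 260.4] 0.92 [ 0.5241 -0.1576  0.055 ]
scene gap_3 [395.2 261.4] 0.91 [ 0.5611 -0.1929  0.055 ]
scene gap_3 [378.3 253.1] 0.86 [ 0.5539 -0.1599  0.055 ]
scene gap_3 [381.9 270.3] 0.78 [ 0.5287 -0.1924  0.055 ]
scene gap_4 [365.2 260.4] 0.92 [ 0.5241 -0.1576  0.055 ]
scene gap_4 [395.2 261.4] 0.91 [ 0.5611 -0.192
[... 1082 characters left out ...]
5 ]
side gap_4 [293.8 206. ] 0.89 [ 0.5559 -0.1872  0.055 ]
side gap_4 [306.4 221.8] 0.74 [ 0.5264 -0.1502  0.055 ]
side gap_4 [287.9 215.4] 0.6 [ 0.5594 -0.1604  0.055 ]
side cap [263.2 251.1] 0.66 [ 0.595  -0.1272  0.    ]
side tee [294.9 348.5] 0.65 [0.4962 0.0627 0.    ]
side tape [203.1 265.8] 0.95 [ 0.6802 -0.0725  0.    ]
1.1 [0.2685 0.592  0.2503] [ 0.2113  0.9774  0.     -0.    ] [ 0.2895 -0.3645  0.4687]
scene (array([ 0.073 , -0.551 ,  0.6584]), array([ 0.4832,  0.5468, -0.6838])) 494.3739130778798
side (array([0.3617, 0.57  , 0.6367]), array([ 0.1484, -0.7516, -0.6427])) 585.6758242598507
wrist (array([0.2004, 0.6236, 0.3745]), array([ 0.2576, -0.133 , -0.957 ])) 403.800800630407
```

View pics/s1.png

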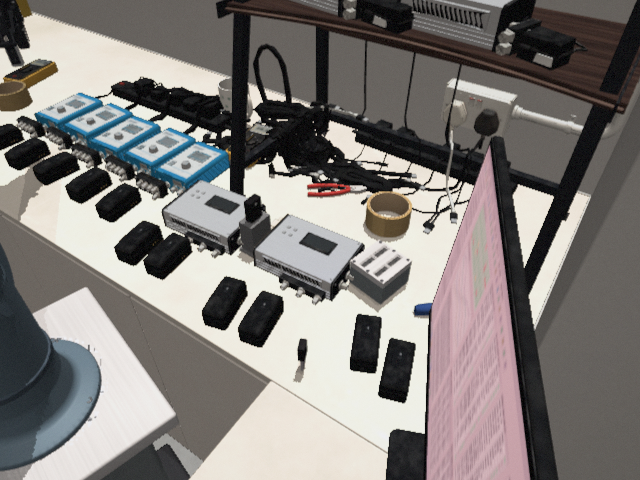

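View pics/d1.png

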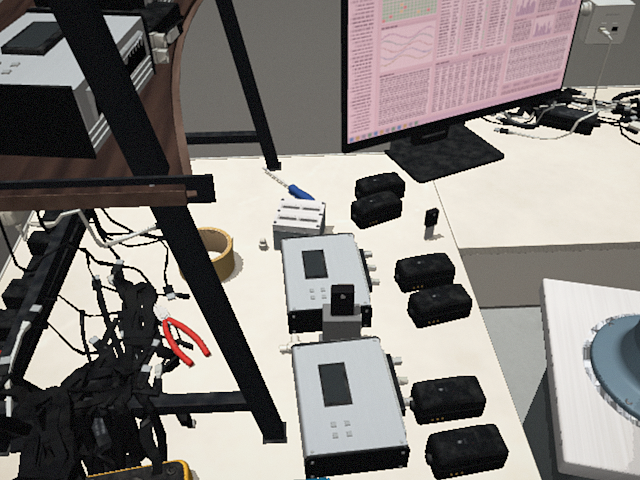

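The scene view has the large blade in its rest at px (253,210), the block at (380,270) with the monitor to its right, and a smaller decoy blade standing alone at (302,350). The side view agrees: rest blade at (343,300), block at (300,215), cap at (263,243). Next I'll look closer with the wrist camera, swinging in on the robot's side of the rack post.

```bash
cat >> h.py <<'E'
def qy(yaw): # tool down, camera on robot side, tool y along thing's y
    p=np.pi+yaw; return [np.cos(p/2),np.sin(p/2),0,0]
E
python3 - <<'E'
from h import *
np.set_printoptions(precision=4,suppress=True)
movel([0.23,0.40,0.27],speed=.25)
move_ptp([0.43,0.04,0.28],qy(0))
def look(z,names,f):
    P=camera_params('wrist'); snap('wrist',f)
    for n in names:
        for r in tip_of('wrist',n)[:5]: print(n,np.round(r['at'],1),round(r['confidence'],2),onz('wrist',r['at'],z[n],P))
Z={'gauge_blade':.07,'blade_rest':0,'gap_1':.055,'gauge_block':0}
look(Z,['gauge_blade','blade_rest'],'w1.png')
move_ptp([0.53,-0.175,0.24],qy(0))
look(Z,['gap_1','gauge_block'],'w2.png')
print(read_time_s(),read_eef_pos(),read_qpos(),read_ft_force())
E
python3 -c "
import cv2,numpy as np
a=cv2.imread('pics/w1.png');b=cv2.imread('pics/w2.png')
cv2.imwrite('pics/w12.png',np.hstack([a[:,120:520],b[:,120:520]]))"
```

```text
gauge_blade [28. 85.] 0.84 [ 0.3318 -0.1889  0.07  ]
gauge_blade [325.6 219.3] 0.74 [0.4381 0.0421 0.07  ]
blade_rest [329.1 199.1] 0.89 [0.4343 0.0455 0.    ]
gap_1 [343.1 209.5] 0.85 [ 0.5236 -0.1585  0.055 ]
gap_1 [305.7 252.9] 0.84 [ 0.5595 -0.1881  0.055 ]
gap_1 [346.4 254.7] 0.79 [ 0.5609 -0.1553  0.055 ]
gap_1 [304.6 216.3] 0.76 [ 0.5292 -0.1886  0.055 ]
gauge_block [327.1 218. ] 0.64 [ 0.5438 -0.1707  0.    ]
4.8083 [ 0.5303 -0.1725  0.2399] [-0.5938  0.3342  1.0028  1.8681 -0.316   1.1102  2.1019] [-0.0292 -1.2481 -0.4873]
```

View pics/w12.png

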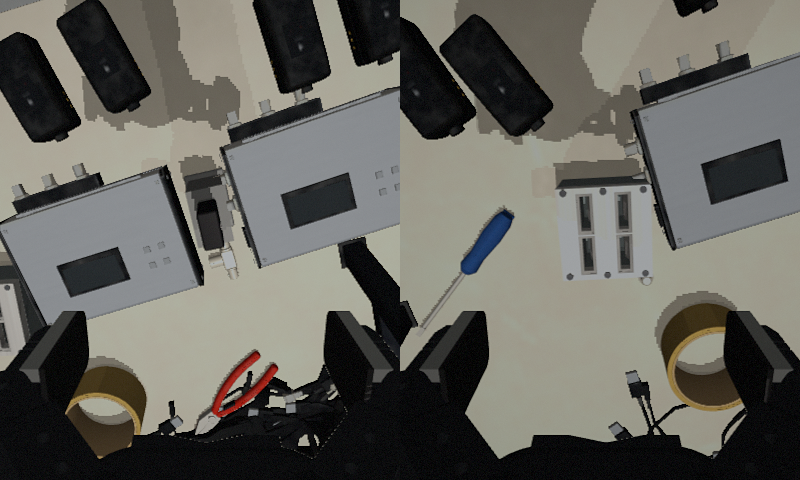

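The left half (rest) shows the handle top near wrist px (328,223), slightly rotated. The right half shows the block cover around px (325,230), with slots near (306,213), (344,212), (308,255) and (346,252). The cap is at (365,280). Next I'll fit the cover and slots for pose.

Run:
```python
from h import *
np.set_printoptions(precision=4,suppress=True)
P=camera_params('wrist'); np.save('Pw2.npy',P,allow_pickle=True)
im=cv2.imread('pics/w2.png'); g=cv2.cvtColor(im,cv2.COLOR_BGR2GRAY)
x0,y0=270,165
c=g[y0:295,x0:385]; 
big=cv2.resize(im[y0:295,x0:385],None,fx=5,fy=4.6,interpolation=cv2.INTER_CUBIC)
cv2.imwrite('pics/w2c.png',big)
for th in (130,):
    n,l,s,ce=cv2.connectedComponentsWithStats((c<th).astype(np.uint8))
    for i in range(1,n):
        if 60<s[i,4]<900:
            pts=np.argwhere(l==i)[:,::-1].astype(np.float32)+[x0,y0]
            bp=cv2.boxPoints(cv2.minAreaRect(pts.astype(np.float32)))
            W=np.array([onz('wrist',p,.055,P)[:2] for p in bp])
            e=W[1]-W[0],W[2]-W[1]; L=max(e,key=np.linalg.norm)
            print(th,s[i,4],W.mean(0),np.linalg.norm(e[0]),np.linalg.norm(e[1]),np.degrees(np.arctan(L[1]/L[0])))
```

```text
130 629 [ 0.5263 -0.1576] 0.012000538935104364 0.03254703737931385 3.9889457507636576
130 584 [ 0.528  -0.1879] 0.01240281313465252 0.03241392919928946 3.469270127825991
130 530 [ 0.5604 -0.1556] 0.01252570363710967 0.03261197220924779 4.588727156982495
130 480 [ 0.562  -0.1846] 0.01116191401509752 0.032485420211610314 -0.1119847633556691
```

View pics/w2c.png

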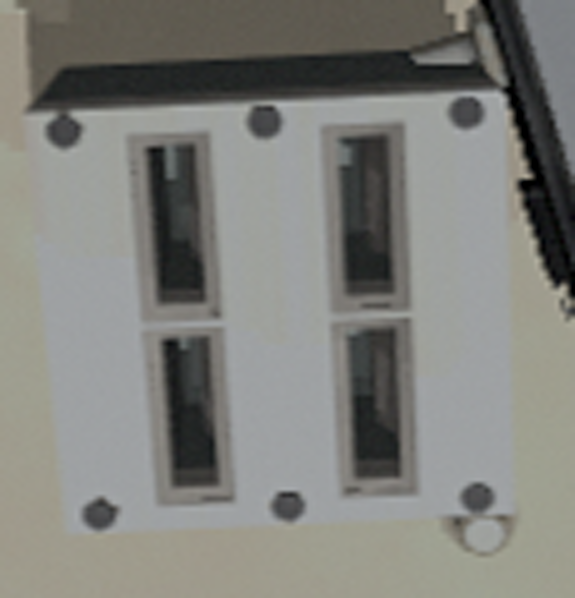

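Slots are found cleanly, with bevel outlines about 33 x 12 mm as expected. Now a close look at the blade.

Run:
```python
from h import *
np.set_printoptions(precision=4,suppress=True)
move_ptp([0.43,0.04,0.25],qy(0))
P=camera_params('wrist'); print(read_eef_pos()); np.save('Pw3.npy',P,allow_pickle=True)
im=snap('wrist','w3.png')
for n,z in(('gauge_blade',.07),('blade_rest',0)):
    for r in tip_of('wrist',n)[:2]: print(n,r['at'],r['confidence'],onz('wrist',r['at'],z,P))
u,v=proj('wrist',[.438,.042,.115],P).astype(int);print(u,v)
x0,y0=u-60,v-60
c=im[y0:y0+120,x0:x0+120]; g=c.max(2)
cv2.imwrite('pics/w3c.png',cv2.resize(c[:,:,::-1],None,fx=5,fy=5,interpolation=cv2.INTER_CUBIC))
for th in(30,45,60):
    n,l,s,ce=cv2.connectedComponentsWithStats((g<th).astype(np.uint8))
    for i in range(1,n):
        if 150<s[i,4]<4000:
            bp=cv2.boxPoints(cv2.minAreaRect((np.argwhere(l==i)[:,::-1]+[x0,y0]).astype(np.float32)))
            W=np.array([onz('wrist',p,.115,P)[:2] for p in bp])
            e=W[1]-W[0],W[2]-W[1]; L=max(e,key=np.linalg.norm)
            print(th,s[i],W.mean(0),np.linalg.norm(e[0]),np.linalg.norm(e[1]),np.degrees(np.arctan(L[1]/L[0])))
```

```text
[0.4305 0.0398 0.2504]
gauge_blade [328.9, 229.9] 0.97 [0.4398 0.0434 0.07  ]
gauge_blade [3.2, 84.6] 0.74 [ 0.3338 -0.1867  0.07  ]
blade_rest [334.6, 208.7] 0.85 [0.4383 0.0493 0.    ]
327 245
30 [ 15   0  43 113 924] [0.4362 0.0277] 0.00566975507614252 0.08326238855166168 18.274388002294057
30 [ 51  21  29  55 438] [0.4304 0.0445] 0.01526467075386237 0.03716934700666058 12.411958934000229
45 [  14    0   44  113 1080] [0.4362 0.0273] 0.006460530509154259 0.08347641266606776 18.274385700138193
45 [ 39   0  38  13 329] [0.3998 0.0397] 0.024601923727919747 0.007438971194313532 -81.77164625923794
45 [  50   20   30   58 1137] [0.4305 0.0445] 0.015620703501105414 0.038778498102156236 12.42045764879476
60 [  12    0   46  113 1218] [0.436  0.0272] 0.007170818879118028 0.08388727785648116 18.584767709376415
60 [  37    0   44   79 1795] [0.4238 0.0408] 0.02567529070311077 0.054143197363407274 3.3524484425470416
60 [ 88   0  32  94 375] [0.4299 0.0699] 0.004866292886931118 0.06842067688633018 19.13807333824299
```

View pics/w3c.png

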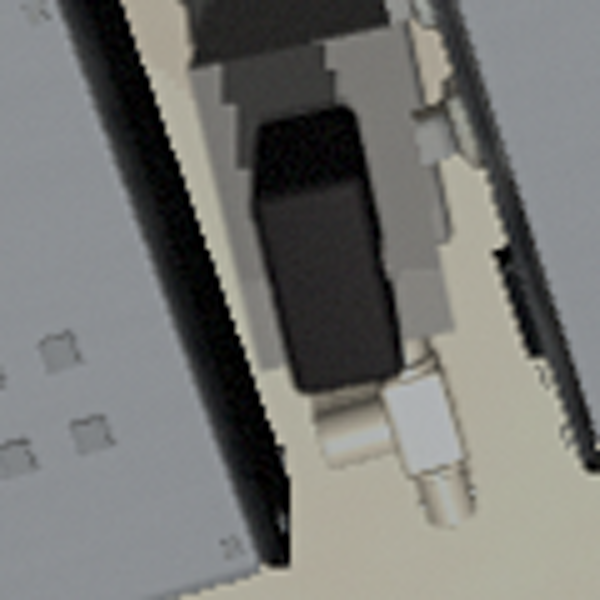

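Crop of the resting blade: the handle's top corners are at about (255,195), (358,180), (402,370) and (298,392) in the 5x crop. The tee lies just beyond the rest. Using those corners for the grasp.

Run:
```python
from h import *
np.set_printoptions(precision=4,suppress=True)
P=np.load('Pw3.npy',allow_pickle=True).item()
c=np.array([[255,195],[358,180],[402,370],[298,392]])/5-.4+[267,185]
W=np.array([onz('wrist',p,.115,P)[:2] for p in c]); ctr=W.mean(0)
e=W[3]-W[0]+W[2]-W[1]; yaw=np.arctan2(e[1],e[0])
print(W,ctr,np.degrees(yaw))
assert abs(ctr[0]-.439)<.006 and abs(ctr[1]-.0425)<.006 and .02<yaw<.35
move_gripper(.05,60)
movel([*ctr,.15],qy(yaw),speed=.15)
movel([*ctr,.098],speed=.08)
print(read_ft_force(),read_eef_pos())
move_gripper(0.0,60); pause(.2)
print('gap',read_finger_gap(),'grip',read_grasp_force(),'F',read_ft_force(),read_ft_torque())
movel([*ctr,.106],speed=.03); print(read_ft_force())
movel([*ctr,.195],speed=.1)
pause(.2);print('F',read_ft_force(),read_ft_torque(),read_eef_pos(),read_finger_gap(),read_time_s())
```

```text
[[0.423  0.0354]
 [0.4209 0.0491]
 [0.4476 0.0554]
 [0.4508 0.0412]] [0.4356 0.0453] 12.462691772029903
[-0.5249  0.1514  0.032 ] [0.4362 0.0453 0.0986]
gap 0.015727283485135753 grip 58.63392770290375 F [-1.9371  0.6068  5.6743] [0.0055 0.2575 0.0149]
[-0.0475 -0.1814 -0.7868]
F [-0.4413  0.676  -1.1369] [-0.0125  0.0187 -0.0235] [0.4352 0.045  0.1945] 0.015336544924494194 10.2167
```

Blade is held (gap 15.5 mm). Now I'll probe gap 1 with small steps and force-guided side compliance.

```bash
cat >> h.py <<'E'
G={1:(.5263,-.1576),2:(.528,-.1879),3:(.5604,-.1556),4:(.562,-.1846)}
def fit():
    L={1:(-.017,.015),2:(-.017,-.015),3:(.017,.015),4:(.017,-.015)}
    a=np.array([complex(*L[k]) for k in G]);b=np.array([complex(*G[k]) for k in G])
    c=b.mean(); r=(np.conj(a)@(b-c)); yaw=np.angle(r); return c,yaw,{k:c+complex(*L[k])*np.exp(1j*yaw) for k in G}
C,YAW,GP=fit(); ZT=.127
X=np.array([np.cos(YAW),np.sin(YAW)]);Y=np.array([-np.sin(YAW),np.cos(YAW)])
def force(n=4):
    f=np.mean([(pause(.01),read_ft_force())[1] for _ in range(n)],0); return np.array([f[:2]@X,f[:2]@Y,f[2]])
def probe(g,off=(0,0),dmax=30,f0=None,lim=16,d=-4.,log=True):
    """descend from depth d; returns offset, result, log"""
    off=np.array(off,float); base=np.array([GP[g].real,GP[g].imag]); q=qy(YAW); out=[]
    if f0 is None:
        movel([*(base+X*off[0]+Y*off[1]),ZT-d],q,speed=.12); pause(.15); f0=force(8)
    while d<dmax:
        d+=1.0 if d<13 else .7
        movel([*(base+X*off[0]+Y*off[1]),ZT-d],q,speed=.03)
        f=force()-f0; out.append((round(d,1),*np.round(f,1),*np.round(off*1e3,1)))
        if f[2]>lim: return off,'stop',out,f0
        if d<14.5:
            for i in(0,1):
                if abs(f[i])>1.5: off[i]+=np.clip(f[i]*2e-4,-6e-4,6e-4)
        if np.abs(off).max()>.005: return off,'lost',out,f0
    return off,'deep',out,f0
def up(g,off,d=-6.):
    p=[GP[g].real,GP[g].imag]+X*off[0]+Y*off[1]; movel([*p,ZT-d],qy(YAW),speed=.08)
E
python3 - <<'E'
from h import *
np.set_printoptions(precision=4,suppress=True)
print(C,np.degrees(YAW),GP)
movel([.50,-.12,.195],qy(YAW),speed=.2)
t=read_time_s(); off,res,out,f0=probe(1,lim=16)
print(res,off,f0); [print(*o) for o in out]
print(t,read_time_s(),read_eef_pos())
E
```

```text
(0.5441750000000001-0.171425j) 3.901000249036505 {1: np.complex128(0.5261938968299447-0.15761630966427934j), 2: np.complex128(0.5282348780659513-0.18754680240319477j), 3: np.complex128(0.5601151219340489-0.15530319759680522j), 4: np.complex128(0.5621561031700555-0.18523369033572065j)}Traceback (most recent call last):
  File "<stdin>", line 5, in <module>
  File "h.py", line 34, in probe
    movel([*(base+X*off[0]+Y*off[1]),ZT-d],q,speed=.12); pause(.15); f0=force(8)
    ~~~~~^^^^^^^^^^^^^^^^^^^^^^^^^^^^^^^^^^^^^^^^^^^^^^
bench.MotionError: the arm cannot follow that straight line within its joint ranges
```

Run:
```python
from h import *
np.set_printoptions(precision=3,suppress=True)
print(read_qpos(),read_eef_pos(),read_tcp_rot(),qy(YAW))
for g in GP:
    for z in(.16,.131,.083): 
        print(g,z,[inverse_kinematics([GP[g].real,GP[g].imag,z],qy(YAW+a)) is not None for a in(0,np.pi)])
print(inverse_kinematics([GP[1].real,GP[1].imag,.15],qy(YAW)))
```

```text
[-0.811  0.346  1.134  2.013 -0.372  1.011  2.144] [ 0.5   -0.119  0.195] [-0.035  0.999  0.    -0.001] [np.float64(-0.03403607426554283), np.float64(0.9994206049749977), 0, 0]
1 0.16 [True, True]
1 0.131 [True, True]
1 0.083 [True, True]
2 0.16 [True, True]
2 0.131 [True, True]
2 0.083 [True, True]
3 0.16 [True, True]
3 0.131 [True, True]
3 0.083 [True, True]
4 0.16 [True, True]
4 0.131 [True, True]
4 0.083 [True, True]
[-0.605  0.489  1.013  1.964 -0.505  0.967  2.294]
```

Run:
```python
from h import *
np.set_printoptions(precision=4,suppress=True)
move_ptp([GP[1].real,GP[1].imag,.15],qy(YAW)); print(read_qpos(),read_eef_pos())
t=read_time_s()
try:
    off,res,out,f0=probe(1,lim=16)
    print(res,off,f0); [print(*o) for o in out]
except MotionError as e: print(e)
print(t,read_time_s(),read_eef_pos())
```

```text
[-0.6048  0.49    1.0114  1.9646 -0.5049  0.9679  2.2934] [ 0.5254 -0.1567  0.149 ]
the arm cannot follow that straight line within its joint ranges
11.6167 11.6167 [ 0.5254 -0.1567  0.149 ]
```

Run:
```python
from h import *
np.set_printoptions(precision=3,suppress=True)
p=[GP[1].real,GP[1].imag]
for z in(.149,.145,.14,.135,.131,.11,.083): print(z,np.array(inverse_kinematics([*p,z],qy(YAW))))
c=read_eef_pos();
def t(*a,**k):
    try: movel(*a,**k); print('ok',a,k,read_eef_pos(),read_time_s())
    except MotionError as e: print('no',a,k)
t([*c[:2],c[2]-.002],speed=.05)
t([*p,.146],speed=.03)
t([*p,.146],read_tcp_rot(),speed=.03)
t([*p,.144],qy(YAW),speed=.03)
t([*p,.140],[-v for v in qy(YAW)],speed=.03)
```

```text
0.149 [-0.603  0.49   1.011  1.964 -0.507  0.965  2.295]
0.145 [-0.598  0.496  1.005  1.967 -0.513  0.959  2.3  ]
0.14 [-0.591  0.503  0.998  1.97  -0.521  0.951  2.305]
0.135 [-0.585  0.51   0.99   1.973 -0.529  0.942  2.311]
0.131 [-0.58   0.516  0.984  1.975 -0.535  0.936  2.316]
0.11 [-0.552  0.546  0.951  1.985 -0.569  0.902  2.34 ]
0.083 [-0.517  0.585  0.908  1.996 -0.613  0.859  2.371]
ok ([np.float64(0.5254052170053269), np.float64(-0.15668026164685023), np.float64(0.14697190566965376)],) {'speed': 0.05} [ 0.526 -0.155  0.148] 11.8667
ok ([np.float64(0.5261938968299447), np.float64(-0.15761630966427934), 0.146],) {'speed': 0.03} [ 0.526 -0.157  0.146] 12.1167
ok ([np.float64(0.5261938968299447), np.float64(-0.15761630966427934), 0.146], array([-0.034,  0.999,  0.   ,  0.   ])) {'speed': 0.03} [ 0.526 -0.158  0.146] 12.3667
ok ([np.float64(0.5261938968299447), np.float64(-0.15761630966427934), 0.144], [np.float64(-0.03403607426554283), np.float64(0.9994206049749977), 0, 0]) {'speed': 0.03} [ 0.526 -0.158  0.144] 12.6167
ok ([np.float64(0.5261938968299447), np.float64(-0.15761630966427934), 0.14], [np.float64(0.03403607426554283), np.float64(-0.9994206049749977), 0, 0]) {'speed': 0.03} [ 0.526 -0.158  0.14 ] 12.9
```

The bug is mine: depth was in mm against metres. Fixing that and using coarser steps.

```bash
sed -i 's/ZT-d\]/ZT-d*1e-3]/; s/d+=1.0 if d<13 else .7/d+=2. if d<13 else 1./; s/def force(n=4)/def force(n=3)/' h.py; grep -n 'ZT-d' h.py
python3 - <<'E'
from h import *
np.set_printoptions(precision=4,suppress=True)
off,res,out,f0=probe(1,lim=14)
print(res,off,f0); [print(*o) for o in out]
print(read_time_s(),read_eef_pos())
E
```

```text
34:        movel([*(base+X*off[0]+Y*off[1]),ZT-d*1e-3],q,speed=.12); pause(.15); f0=force(8)
37:        movel([*(base+X*off[0]+Y*off[1]),ZT-d*1e-3],q,speed=.03)
46:    p=[GP[g].real,GP[g].imag]+X*off[0]+Y*off[1]; movel([*p,ZT-d*1e-3],qy(YAW),speed=.08)
stop [-0.0004  0.0003] [-0.0811 -0.4029 -0.9426]
-2.0 -0.2 0.2 0.8 0.0 0.0
0.0 -0.1 1.3 -0.0 0.0 0.0
2.0 0.2 0.3 -0.0 0.0 0.0
4.0 -1.8 1.7 8.7 0.0 0.0
6.0 -4.5 2.7 18.3 -0.4 0.3
14.7417 [ 0.5267 -0.158   0.124 ]
```

Run:
```python
from h import *
np.set_printoptions(precision=4,suppress=True)
print(read_ft_torque())
up(1,(0,0),d=-1.)
off,res,out,f0=probe(1,off=(-.0025,.0008),lim=12,d=-1.)
print(res,off,f0); [print(*o) for o in out]
print(read_ft_torque(),read_time_s(),read_eef_pos())
```

```text
[0.6467 1.3444 0.0199]
stop [-0.0025  0.0008] [-0.0632 -0.2821 -0.8763]
1.0 0.8 -0.4 0.0 -2.5 0.8
3.0 -1.1 0.1 4.2 -2.5 0.8
5.0 -3.9 1.7 16.5 -2.5 0.8
[ 0.3498  1.0667 -0.001 ] 16.2833 [ 0.5242 -0.1576  0.1242]
```

Run:
```python
from h import *
P=camera_params('wrist'); print(read_eef_pos(),read_tcp_rot())
a=snap('wrist','w4.png'); b=snap('side','d4.png'); s=snap('scene','s4.png')
np.save('Pw4.npy',P,allow_pickle=True)
def crop(im,c,p,w,h,f):
    u,v=proj(c,p).astype(int); print(c,u-w//2,v-h//2); x=max(u-w//2,0);y=max(v-h//2,0)
    return cv2.resize(im[y:y+h,x:x+w],None,fx=f,fy=f,interpolation=cv2.INTER_CUBIC)
k=[crop(a,'wrist',[.535,-.165,.07],133,150,3),crop(b,'side',[.535,-.165,.07],80,90,5),]
k2=crop(s,'scene',[.535,-.165,.07],80,90,5)
k[0]=cv2.resize(k[0],(400,450))
cv2.imwrite('pics/c4.png',cv2.resize(np.hstack([k[0],k[1]]),(800,450))[:,:,::-1]); cv2.imwrite('pics/c4s.png',k2[:,:,::-1])
```

```text
[ 0.52424275 -0.15762377  0.1242203 ] [-3.37821215e-02  9.99428866e-01  7.42530346e-04  3.98682470e-04]
wrist 240 226
side 263 163
scene 333 208
```

View pics/c4.png

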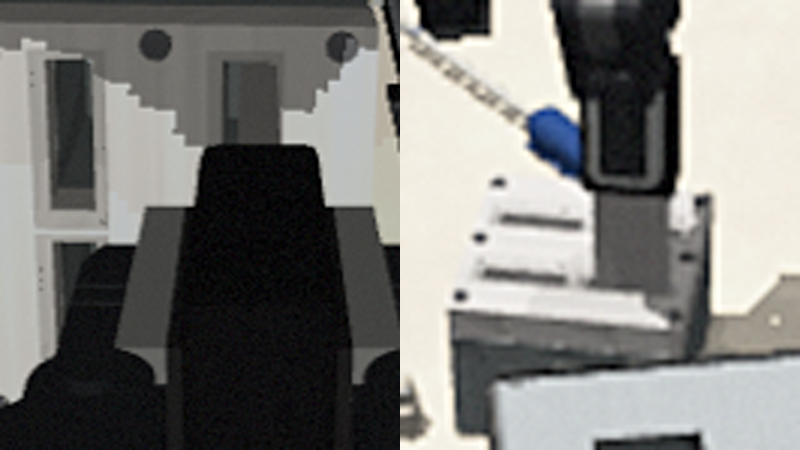

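Wrist half: the handle is over gap 1, with its -x end visible at crop (250,55-145). Side half: nearly the whole blade is visible, bottom at crop (597-668, 290), so the tip is still at the mouth and not in the slot. I'll overlay the expected geometry on zoomed views to see the error.

Run:
```python
from h import *
e=np.array([.5242,-.1576,.1242])
ims=[]
for c,f in(('side','d4.png'),('scene','s4.png')):
    P=camera_params(c); im=cv2.imread('pics/'+f); F=8
    u,v=proj(c,[.537,-.165,.062],P).astype(int); x0,y0=u-25,v-30 
    if c=='scene': x0,y0=u-25,v-37
    k=cv2.resize(im[y0:y0+60,x0:x0+50],None,fx=F,fy=F,interpolation=cv2.INTER_CUBIC)
    pr=lambda p:tuple(((proj(c,p,P)-[x0,y0]+.5)*F).astype(int))
    def poly(pts,col): cv2.polylines(k,[np.array([pr(p) for p in pts])],True,col,1,cv2.LINE_AA)
    for g in GP:
        b=np.array([GP[g].real,GP[g].imag]); poly([[*(b+X*i*.0165+Y*j*.0065),.055] for i,j in((1,1),(1,-1),(-1,-1),(-1,1))],(0,0,255))
    cc=C; b=np.array([cc.real,cc.imag]); poly([[*(b+X*i*.038+Y*j*.037),.055] for i,j in((1,1),(1,-1),(-1,-1),(-1,1))],(0,200,0))
    sh=e-[0,0,.028]
    for j in(1,-1): poly([sh+[*(X*i*.012+Y*j*.003),zz] for i,zz in((1,0),(-1,0),(-1,-.044),(1,-.044))],(255,0,0))
    ims.append(k)
cv2.imwrite('pics/c5.png',np.hstack(ims))
```

```text
(no output)
```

View pics/c5.png

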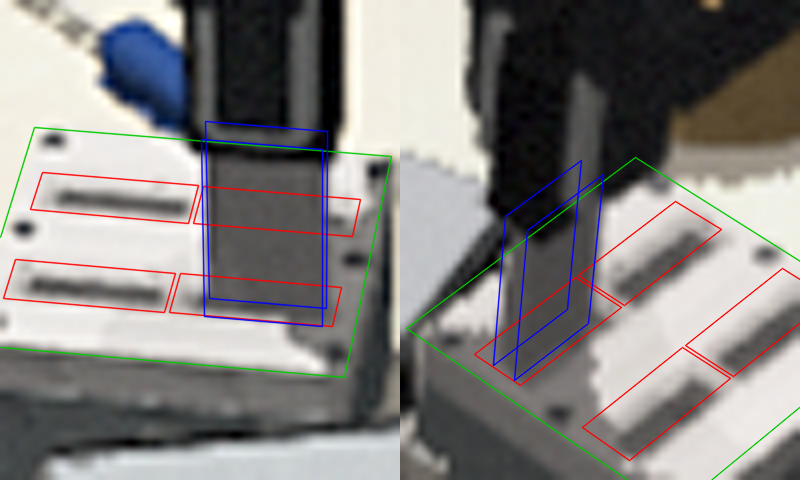

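The overlay (blue = expected blade) shows x agreeing with the slot at the present offset. Both views put the blade slightly to -y of where expected, which matches the +y push felt. I'll slide to +y under light pressure until it drops in.

Run:
```python
from h import *
np.set_printoptions(precision=4,suppress=True)
f0=np.array([-.06,-.28,-.88]); base=np.array([GP[1].real,GP[1].imag])
dx=-.002
for dy in np.arange(.0008,.0046,.0005):
    movel([*(base+X*dx+Y*dy),ZT-.0036],qy(YAW),speed=.03)
    f=force()-f0; print(round(dy*1e3,1),f,read_eef_pos()[2],read_ft_torque())
    if f[2]<1.5: break
print(read_time_s())
```

```text
0.8 [-2.2085  0.5432  9.3092] 0.12442540369819469 [ 0.0839  0.548  -0.0192]
1.3 [-2.2602 -0.1369  9.6325] 0.12442113290563388 [-0.0855  0.6014 -0.0207]
1.8 [-2.1987 -0.9411  8.4626] 0.12442422805162742 [-0.2322  0.5242  0.0331]
2.3 [-1.8168 -1.3072  7.9405] 0.12443976949079925 [-0.4224  0.5272 -0.0514]
2.8 [-1.3826 -1.6678  7.7499] 0.12443971286566609 [-0.5919  0.5046 -0.0306]
3.3 [-2.0522 -2.1071  7.2703] 0.12443550210537373 [-0.7024  0.4667  0.0188]
3.8 [-1.5754 -2.9533  6.9133] 0.12448485688990124 [-0.9022  0.3785 -0.032 ]
4.3 [-1.3086 -3.2233  6.5616] 0.124485180023907 [-1.0549  0.411  -0.0065]
18.6333
```

Run:
```python
from h import *
up(1,(-.002,.001),d=-6.); pause(.1); print(read_eef_pos(),read_time_s())
ims=[]
for c in('side','scene'):
    im=snap(c,c+'6.png')[:,:,::-1]; P=camera_params(c)
    u,v=proj(c,[.537,-.165,.062],P).astype(int); x0,y0=u-25,v-(30 if c=='side' else 34); print(c,x0,y0)
    k=im[y0:y0+60,x0:x0+50].astype(float)/255
    ims.append(cv2.resize((k**.5*255).astype(np.uint8),None,fx=8,fy=10,interpolation=cv2.INTER_CUBIC))
cv2.imwrite('pics/c6.png',np.hstack(ims))
```

```text
[ 0.52397831 -0.15551233  0.13252513] 19.0083
side 276 182
scene 348 222
```

View pics/c6.png

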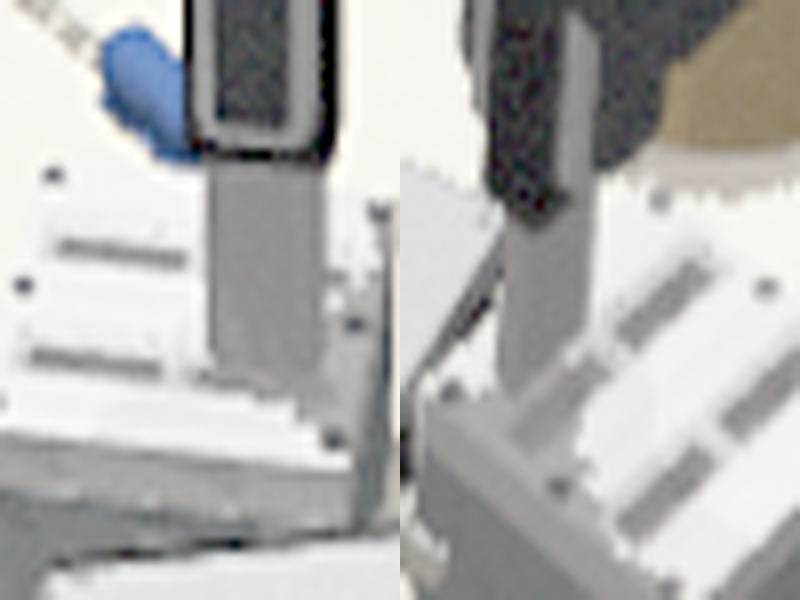

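The gamma view has the blade hovering. Side: tip bottom centre at about (267,373), gap 3 slit (97,360), gap 4 slit (120,252). Scene: tip bottom edge (500,385)-(588,327), slits gap 3 (665,300), gap 1 (558,400), gap 4 (775,385), gap 2 (665,490). Now I'll compute the tip's offset relative to the slits in the same cameras.

Run:
```python
from h import *
np.set_printoptions(precision=2,suppress=True)
o={'side':(276,182,0),'scene':(348,222,400)}
def w(c,p,z):
    x0,y0,s=o[c]; return onz(c,((p[0]-s)/8+x0-.5*0,p[1]/10+y0),z)
def loc(p): # in block axes, mm, rel. to block centre
    d=p[:2]-[C.real,C.imag]; return np.array([d@X,d@Y])*1e3
for z in(.0545,.0525): 
    for c,ps in(('side',((97,360),(120,252))),('scene',((665,300),(558,400),(775,385),(665,490)))):
        print('slit z',z,c,*[loc(w(c,p,z)) for p in ps])
for z in(.0605,.063):
    print('tip z',z,'side',loc(w('side',(210,370),z)),loc(w('side',(325,376),z)),'scene',loc(w('scene',(500,385),z)),loc(w('scene',(588,327),z)))
for c in o: # triangulate shared tip mid
    pass
r=[ray('side',(267/8+276,373/10+182)),ray('scene',((544-400)/8+348,356/10+222))]
t=tri(r); print('tri',t*1e3,loc(t))
r=[ray('side',(97/8+276,36+182)),ray('scene',((665-400)/8+348,30+222))]
t=tri(r); print('g3',t*1e3,loc(t))
print('TCP',loc(read_eef_pos()))
```

```text
slit z 0.0545 side [14.51 16.02] [ 14.8  -13.28]
slit z 0.0545 scene [16.48  9.36] [-18.5    9.92] [ 17.13 -20.57] [-18.6  -19.68]
slit z 0.0525 side [15.02 13.49] [ 15.3  -15.91]
slit z 0.0525 scene [18.18 10.54] [-16.92  11.1 ] [ 18.83 -19.49] [-17.02 -18.6 ]
tip z 0.0605 side [-9.79 23.06] [-32.74  21.45] scene [-29.25  17.38] [-5.42 13.27]
tip z 0.063 side [-10.32  26.23] [-33.17  24.62] scene [-31.2   15.86] [-7.47 11.76]
tri [ 524.67 -155.92   57.94] [-18.4  16.8]
g3 [ 560.17 -159.38   51.69] [16.78 10.93]
TCP [-19.17  17.03]
```

The triangulated tip sits about 4–6 mm to +y of the slit, so it was landing on the flat cover (constant z). I'll retry further to -y.

Run:
```python
from h import *
np.set_printoptions(precision=4,suppress=True)
f0=np.array([-.06,-.28,-.88])
for oy in(-.003,-.0045,-.006):
    up(1,(-.001,oy),d=0.)
    off,res,out,_=probe(1,off=(-.001,oy),lim=8,d=0.,dmax=12,f0=f0)
    print(oy,res,off,read_eef_pos(),read_time_s()); [print(*o) for o in out]
    if res=='deep': break
```

```text
-0.003 deep [-0.001 -0.003] [ 0.5253 -0.1607  0.1149] 21.0083
2.0 -0.4 0.8 0.5 -1.0 -3.0
4.0 0.1 0.6 0.4 -1.0 -3.0
6.0 0.3 0.3 -0.1 -1.0 -3.0
8.0 -0.8 0.5 -0.1 -1.0 -3.0
10.0 -0.1 0.1 -0.3 -1.0 -3.0
12.0 0.4 1.3 -0.4 -1.0 -3.0
```

It dropped in cleanly at an offset of (-1, -3) mm. Feeling the jaw now.

Run:
```python
from h import *
np.set_printoptions(precision=4,suppress=True)
f0=np.array([-.06,-.28,-.88])
off,res,out,_=probe(1,off=(-.001,-.003),lim=14,d=12.,dmax=33,f0=f0)
print(res,off,read_eef_pos(),read_time_s()); [print(*o) for o in out]
```

```text
deep [-0.001 -0.003] [ 0.5254 -0.1607  0.0939] 26.5083
14.0 -0.1 0.6 -0.2 -1.0 -3.0
15.0 -0.1 0.7 -0.3 -1.0 -3.0
16.0 -0.4 0.3 0.4 -1.0 -3.0
17.0 0.5 0.5 0.1 -1.0 -3.0
18.0 -0.2 0.9 0.2 -1.0 -3.0
19.0 0.2 1.1 -0.2 -1.0 -3.0
20.0 0.3 0.6 -0.6 -1.0 -3.0
21.0 0.5 0.3 -0.4 -1.0 -3.0
22.0 0.5 1.0 -0.1 -1.0 -3.0
23.0 0.1 1.1 -0.7 -1.0 -3.0
24.0 0.3 1.1 -0.5 -1.0 -3.0
25.0 -0.1 1.1 -0.5 -1.0 -3.0
26.0 0.7 1.4 -0.3 -1.0 -3.0
27.0 0.6 0.8 -0.2 -1.0 -3.0
28.0 0.6 1.0 -1.0 -1.0 -3.0
29.0 0.1 1.0 -0.3 -1.0 -3.0
30.0 0.4 0.4 -1.0 -1.0 -3.0
31.0 0.2 1.2 -0.6 -1.0 -3.0
32.0 0.6 0.9 -0.5 -1.0 -3.0
33.0 0.3 1.2 -0.2 -1.0 -3.0
```

Gap 1 has no drag. On to the others with the same offset.

```bash
sed -i 's/d+=2. if d<13 else 1./d+=3. if d<13 else 1.3/' h.py
python3 - <<'E'
from h import *
np.set_printoptions(precision=4,suppress=True)
f0=np.array([-.06,-.28,-.88]); o=(-.001,-.003)
movel([*read_eef_pos()[:2],.132],speed=.12)
for g in(2,4,3):
    up(g,o,d=-3.)
    off,res,out,_=probe(g,off=o,lim=13,d=0.,dmax=32,f0=f0)
    print(g,res,off,read_eef_pos(),read_time_s())
    fz=[r[3] for r in out if r[0]>15]
    print([(r[0],r[2],r[3]) for r in out])
    if res!='deep' and out[-1][0]<13: print('misfit',out); break
    if res=='deep' and sum(v>2 for v in fz)>=3: print('GOOD',g); break
    movel([*read_eef_pos()[:2],.132],speed=.12)
E
```

```text
2 deep [-0.001 -0.003] [ 0.5274 -0.1906  0.0937] 32.825
[(3.0, np.float64(0.5), np.float64(0.3)), (6.0, np.float64(0.8), np.float64(-0.3)), (9.0, np.float64(0.9), np.float64(-0.6)), (12.0, np.float64(0.7), np.float64(-0.3)), (15.0, np.float64(0.8), np.float64(-0.4)), (16.3, np.float64(0.4), np.float64(-0.3)), (17.6, np.float64(0.8), np.float64(-0.4)), (18.9, np.float64(0.7), np.float64(-0.1)), (20.2, np.float64(0.6), np.float64(0.3)), (21.5, np.float64(0.8), np.float64(0.1)), (22.8, np.float64(0.6), np.float64(0.1)), (24.1, np.float64(0.5), np.float64(-0.7)), (25.4, np.float64(0.8), np.float64(-0.4)), (26.7, np.float64(1.3), np.float64(-0.5)), (28.0, np.float64(1.1), np.float64(-0.4)), (29.3, np.float64(1.2), np.float64(-0.6)), (30.6, np.float64(0.9), np.float64(-0.9)), (31.9, np.float64(0.9), np.float64(-0.8)), (33.2, np.float64(0.9), np.float64(-0.6))]
4 stop [-0.001 -0.003] [ 0.5624 -0.1889  0.1008] 38.3667
[(3.0, np.float64(0.4), np.float64(-0.3)), (6.0, np.float64(0.8), np.float64(0.0)), (9.0, np.float64(0.8), np.float64(-0.1)), (12.0, np.float64(0.3), np.float64(-0.4)), (15.0, 
[... 675 characters left out ...]
at64(0.2)), (12.0, np.float64(-0.1), np.float64(0.6)), (15.0, np.float64(0.1), np.float64(0.2)), (16.3, np.float64(0.3), np.float64(0.2)), (17.6, np.float64(0.1), np.float64(0.4)), (18.9, np.float64(-0.0), np.float64(0.0)), (20.2, np.float64(-0.1), np.float64(0.5)), (21.5, np.float64(0.2), np.float64(-0.2)), (22.8, np.float64(0.4), np.float64(0.1)), (24.1, np.float64(-0.5), np.float64(0.5)), (25.4, np.float64(-0.4), np.float64(3.3)), (26.7, np.float64(0.0), np.float64(5.7)), (28.0, np.float64(0.5), np.float64(7.3)), (29.3, np.float64(-0.9), np.float64(4.4)), (30.6, np.float64(-1.4), np.float64(3.1)), (31.9, np.float64(-2.1), np.float64(2.2)), (33.2, np.float64(-2.2), np.float64(1.3))]
GOOD 3
```

Gap 3 is the good one: about 7 N to enter, then a 2–4 N drag with a side push. Gap 4 jams, and 1 and 2 are free. Pushing home in gap 3 and releasing.

Run:
```python
from h import *
np.set_printoptions(precision=4,suppress=True)
f0=np.array([-.06,-.28,-.88]); p=np.array([GP[3].real,GP[3].imag])-X*.001-Y*.003
d=33.2; log=[]
while d<53:
    d+=2. if d<44 else 1.
    movel([*p,ZT-d*1e-3],speed=.04); f=force()-f0; z=read_eef_pos()[2]; log.append((round(d,1),*np.round(f,1),round(z,4)))
    if f[2]>(14 if d<44 else 18): break
for l in log: print(*l)
print(read_time_s(),read_finger_gap())
```

```text
35.2 1.1 -2.5 1.0 0.0915
37.2 0.5 -2.9 0.9 0.0895
39.2 0.3 -3.4 0.6 0.0875
41.2 0.2 -4.1 0.9 0.0856
43.2 0.2 -3.7 0.8 0.0837
45.2 -3.4 -2.1 13.2 0.0835
46.2 -4.8 -0.7 18.3 0.0835
46.5833 0.015264965064750377
```

Hard stop with TCP at z = 0.0835. Shoulder is 28.6 mm below, so it's at 0.055, the block top. Releasing and checking.

Run:
```python
from h import *
np.set_printoptions(precision=4,suppress=True)
p=np.array([GP[3].real,GP[3].imag])-X*.001-Y*.003
movel([*p,.0825],speed=.04)
move_gripper(.045); pause(.1); print(read_ft_force(),read_eef_pos(),read_finger_gap(),read_time_s())
movel([*p,.19],speed=.12)
ims=[]
for c in('side','scene'):
    im=snap(c,c+'9.png')[:,:,::-1]; P=camera_params(c); F=8
    u,v=proj(c,[.55,-.165,.07],P).astype(int); x0,y0=u-25,v-34
    k=cv2.resize(((im[y0:y0+60,x0:x0+50]/255.)**.5*255).astype(np.uint8),None,fx=F,fy=F,interpolation=cv2.INTER_CUBIC)
    b=np.array([GP[3].real,GP[3].imag])-X*.001-Y*.003
    for z in(.055,.1):
        pts=[((proj(c,[*(b+X*i*.015+Y*j*.008),z],P)-[x0,y0]+.5)*F).astype(int) for i,j in((1,1),(1,-1),(-1,-1),(-1,1))]
        cv2.polylines(k,[np.array(pts)],True,(0,0,255),1)
    ims.append(k)
cv2.imwrite('pics/c9.png',np.hstack(ims)); print(read_time_s(),read_eef_pos())
```

```text
[ 1.2216  0.4791 -0.0089] [ 0.5592 -0.1576  0.082 ] 0.04503212948032819 47.325
48.4667 [ 0.5586 -0.158   0.1889]
```

View pics/c9.png

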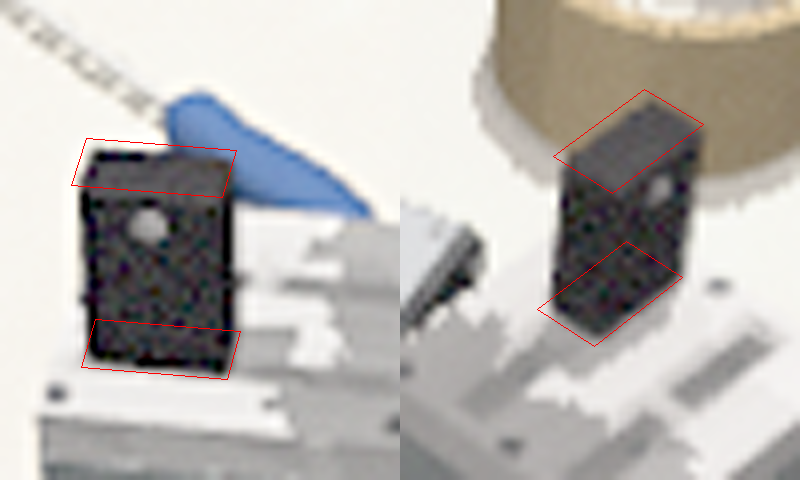

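Both views show the handle standing on the block at gap 3, with no steel showing beneath it. A gentle press with closed fingers confirms it's seated, then I'll hand in.

Run:
```python
from h import *
np.set_printoptions(precision=4,suppress=True)
p=np.array([GP[3].real,GP[3].imag])-X*.001-Y*.003
move_gripper(0.,20); movel([*p,.126],speed=.12); pause(.1); f0=force(6)
z=.126
while z>.112:
    z-=.0015; movel([*p,z],speed=.04); f=force()-f0
    if f[2]>8: break
print(z,f,read_eef_pos(),read_time_s())
movel([*p,.19],speed=.12); pause(.2)
print(read_time_s(),read_ft_force()); print(sign_off())
```

```text
0.11699999999999999 [-4.1632  2.6498 13.7902] [ 0.5598 -0.1586  0.1191] 51.45
52.4083 [-0.0274  0.025  -0.0467]
the job is handed in; nothing more can be done
None
```

The blade is released in gap 3, the only gap with a light drag, pushed fully home with its shoulder on the block; I signed the job off at 52.4 s, and `sign_off` gave no verdict.

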